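Fit the second shelf bracket into its slotted post

TASK

One of the two posts of this small bench shelf already carries its bracket; fit the long loose bracket to the other post in the same way, with its two hooks in the top two slots. Feel for the slots, slide the hooks through, then press the bracket down until the spring plunger snaps over its hook and it sits fully home and level, and let go. Press firmly and close to the post but do not force it, and leave everything else on the bench where it is.

Things in the scene. Friction and masses are not known exactly. Their poses are not given: they have to be found in the camera images.
- bracket: Long loose bracket: boxed aluminium, 18 mm wide (y), 180 mm long, 76 mm tall for the first 95 mm from its back face, then the lower edge rises to a 34 mm tall nose; top edge straight; 0.2 to 0.45 kg, balance point near x = -75 mm. Stands on its flat lower edge. Origin: back face, lower edge, mid-width. x points out of the back, the way the hooks point (arm along -x), z up.
- bracket_hook (a point): Lowest point of the lower hook, at x = 12, z = 7.5 mm on the bracket. Two steel hooks 7 mm thick stand on the back face: necks 10 mm tall at z = 23 to 33 and 63 to 73 mm, each with a leg hanging down at x = 6 to 16 mm to z = 8 and 48 mm (a 6 mm gap before it). The lower leg has a round bump behind, out to x = 18 mm.
- post: Free slotted post, fixed: white channel 40 mm wide and deep, 210 mm tall, foot 110 x 70 x 10 mm, on a 12 mm plinth. Origin: under the foot, in the plane of the slotted front face, mid-width. x points into the post (push brackets in along +x), z up. Front: bare 4 mm steel insert with four slots 10 mm wide, 28 mm tall, at 40 mm pitch. Bracket-post contact forces must add up to under 60 N (a 20 N press by hand makes about 50).
- top_slot (a point): Middle of the top slot's lower edge, on the front face, with the insert at its lowest: z = 155 mm of the post (next slot down: 115 mm). The insert slides in the channel and is clamped by hand, 0 to 16 mm higher than that, slots and plunger with it. No measured pose shows this, so feel for the slots or look. Hooks have 1.5 mm play to each side.
- post_entry (a point): Bracket origin with the hooks through the top two slots, insert at its lowest: z = 108.7 mm of the post, back face on the front face. Add the insert's unknown 0 to 16 mm. The hooks pass only within about 1.2 mm of the right height, straight in along the post's x, axes parallel; otherwise they butt on the steel, the back face 16 to 18 mm short of the post.
- post_seat (a point): Bracket origin when fully home, insert at its lowest: z = 92 mm of the post, 16.7 mm below post_entry (add the insert's same 0 to 16 mm). There the necks meet the slots' lower edges, a hard stop. The spring then draws the bracket up to 2 mm out along -x, which is its play.
- plunger (a joint): Spring plunger of the free post, behind the second slot from the top, black knob at the post's back: how far it is pushed back, m. 0 with no bracket; the lower hook's bump pushes it back 3 to 5 mm as the bracket is pressed down, taking about 8 to 14 N; then it snaps forward above the bump, to about 1 mm when fully home.
- post_fitted: The other post of the shelf, the same, 190 mm beside it, with a like bracket already locked in its top two slots; fixed. Same frame as the free post. It may be on either side.
- short_bracket: A bracket of the same kind for a narrower shelf, 115 mm long (flat lower edge 75 mm), loose on the bench; leave it. Origin and axes as for the long bracket.
- rack_mauve: Blue tube rack 62 x 150 mm with mauve-capped tubes, 99 mm tall; leave it. Origin: centre of its underside.
- rack_amber: Blue tube rack 62 x 150 mm with amber-capped tubes, 105 mm tall; leave it. Origin: centre of its underside.
- tip_box: Blue pipette-tip box with clear lid, 85 x 120 x 73 mm; leave it. Origin: centre of its underside.
- jar: Clear sample jar, 56 mm diameter, 75 mm tall, white cap; leave it. Origin: centre of its underside.
- reagent: Amber reagent bottle, 64 mm diameter, 155 mm tall; leave it. Origin: centre of its underside.
- screwdriver: Black-handled screwdriver lying on the bench; leave it. Origin under its middle.

How it is judged:
By the outcome, as a careful person would: the job done as asked, in the order asked, and still so for the second after the job is handed in, with the robot touching nothing.
It also fails if it takes over 64 s, if anything falls off the work surface, if the arm or the gripper's body presses on something with over 40 N, if the wrist force passes 120 N, or if a joint passes its speed limit or range.

ROBOT

A 6-joint arm with a two-finger parallel gripper is mounted at the origin on the work surface. World frame = base frame: x ahead of the robot, y to its left, z up, the work surface at z = 0. Lengths are in m, angles in rad, forces in N, time in s.
With the tool pointing down it reaches from about 0.375 to 0.975 m from the base axis. Payload 3.8 kg.
Tool frame: the origin (TCP) lies at the very end of the fingers, on their centre line; the grasp point (between the pads) lies 19 mm behind it; z points along the fingers, y is the direction in which the jaws open and shut (so a half turn about z gives the same grasp; the last joint's range is limited). The gripper opens to 85 mm and grips with 20 to 120 N. Pads are 22 mm wide; open, the fingers measure 114 mm over their backs; the gripper's body (76 mm by 85 mm) begins 54 mm behind the grasp point. The pads swing forward as they close: fully open they stand 13 mm farther back than shut.
Start: joints at [1.12, 0.264, 1.604, -0, 1.274, -0.037], TCP at [0.271, 0.618, 0.205] pointing down, gripper open.
Joint ranges: [-2.63, 2.63], [-0.94, 2.18], [0.31, 2.57], [-1.31, 4.45], [0, 2.66], [-2.55, 2.55]. Speed limits (rad/s): [2.57, 2.57, 3.14, 3.14, 3.14, 3.14].

INTERFACE

Orientations are given as [roll, pitch, yaw] about the fixed x, y, z axes, in that order (R = Rz(yaw) Ry(pitch) Rx(roll)).
In Python, from plant import telemetry, read_camera, camera_params, manip, find_in gives the robot as it stands. The module is installed in compiled form; this text tells all that it offers.
- The arm moves only by the shell command python3 -m crank 'ROWS' [FORCE]. ROWS is JSON, a list of rows, each a list of 7 numbers: the shift along the world's x, y, z in m, then the turn, a rotation vector about the world's x, y, z in degrees, then the opening, from -1 (shut) to 1 (fully open), so that 0 is half open. In form: [[dx, dy, dz, ax, ay, az, hand], ...]. A call has 1 to 8 rows; each row is the pose to reach, as a shift and turn from the pose commanded when the call began; what a row does not reach only later rows make up. A row lasts 1/8 s, in which the tool goes at most 62.5 mm and 10.7 degrees, less where a joint would pass 70% of its speed; a pose out of reach is approached as far as the arm can. A call with a gripper value outside its range is refused whole. The fingers move at their own pace and stop on an object; FORCE is the grip in N (left out, the last holds). Time passes only in rows, so rows that repeat a pose let the fingers close. It gives the time, the measured TCP pose, the force and the opening at its end, in the units of the state.
- telemetry.observe(): the state, without advancing time (a new reading comes with each control period).
- read_camera(name): name is "scene" or "side" or "wrist"; returns (picture, depth): 420x560x3 uint8, blue, green, red; 420x560 float32, m along the optical axis (not along the pixel's ray), 0 where there is no reading.
- camera_params(name): a dict with "K" (3x3 intrinsics, pixels), "pose" (4x4, takes a point from camera to world coordinates). Camera axes: x right, y down, z forward; pixel columns grow to the right and rows downward; lengths in m; the calibration is good to about 2 mm. A picture is of the moment at which its call begins: read the wrist's pose just before it. camera_params takes no time and is no camera call; for the wrist camera it gives the pose at the moment of the call.
- manip.close_job(): hands the job in, once; it reports no verdict.
Trained networks look in the newest picture that a camera, given by its name, has taken for a name from the list of things; names that differ only in an ending like _2 or _b are one class to them, and where a whole thing is asked for, a point or a joint stands for the part that bears it (a point fixed in the world has none). Each returns a list of dicts, best first, with "confidence" (0 to 1); they miss things now and then, are a little off and sometimes report something else, mostly with a low value. They report only what shows in the picture. A call takes as long as a camera call.
- find_in(camera, target): "xy" ([column, row] in pixels, amid what is visible of it).
The state is a dict: "t": time; "joints": joint angles; "qvel": joint speeds; "joint_efforts": joint torques, N m; "eef_pos": TCP position; "tool_rot": TCP orientation; "ft_force": force on the tool from outside, world axes, zero at the start; "wrist_torque": the same for the moment, N m; "gripper_width": opening from 0.0 (shut) to 1.0 (fully open).
Only numpy, scipy, OpenCV 4.12 (cv2) and the standard library are available. Lean on these libraries where they do the work, as an engineer would, in place of code of your own. Each camera call takes 0.05 s, during which the arm holds its last target. There are 200 camera calls.

## Working session

There is one attempt and no reset: what is moved stays moved. The work goes in short steps, Python scripts to look and compute and a shell command to move; the robot and the scene stay as the last step left them, time stands still between calls to the robot, and variables do not carry over. Pictures are saved under pics/ and viewed, about 8 in all and at most 12, crops included, and the job is handed in when it is done.

```bash
mkdir -p pics; cat > h.py <<'E'
from plant import telemetry, read_camera, camera_params, manip, find_in
import numpy as np, cv2
def pts(d,P,u,v):
    K=P["K"];z=d[v,u];K=np.array(K);T=np.array(P["pose"])
    c=np.stack([(u-K[0,2])/K[0,0]*z,(v-K[1,2])/K[1,1]*z,z,np.ones_like(z)],-1)
    return (c@T.T)[...,:3]
def cloud(d,P):
    v,u=np.mgrid[0:d.shape[0],0:d.shape[1]]
    p=pts(d,P,u,v);p[d==0]=np.nan
    return p
def proj(P,X):
    T=np.linalg.inv(np.array(P["pose"]));c=T[:3,:3]@np.array(X)+T[:3,3];k=np.array(P["K"])@c
    return k[:2]/k[2]
E
python3 - <<'E'
from h import *
s=telemetry.observe();print(s)
for c in ["scene","side"]:
    P=camera_params(c);im,d=read_camera(c);cv2.imwrite(f"pics/{c}0.png",im);np.savez(f"{c}0.npz",d=d,im=im,K=P["K"],pose=P["pose"])
    cl=cloud(d,P)
    print(c,np.round(P["pose"],3).tolist(),P["K"][0][0])
    for n in ["bracket","post","post_fitted","short_bracket","bracket_hook","top_slot","plunger"]:
        r=find_in(c,n)
        for q in r[:2]:
            u,v=map(int,q["xy"]);print(n,round(q["confidence"],2),u,v,np.round(cl[v,u],3))
E
```

```text
{'t': 0.0, 'joints': array([ 1.12010424e+00,  2.64786933e-01,  1.60537584e+00,  6.12817736e-06,
        1.27366744e+00, -3.68931896e-02]), 'qvel': array([-0.00103127,  0.00041183,  0.00014621, -0.00026011,  0.00115981,
        0.0001465 ]), 'joint_efforts': array([-1.36520925e-03, -5.15094709e+01, -3.67317080e+01,  9.25128688e-05,
        1.27866291e-02,  7.93375648e-06]), 'eef_pos': array([0.27106617, 0.61732853, 0.20323832]), 'tool_rot': array([-3.13935683e+00, -8.83835586e-05,  2.72779185e+00]), 'ft_force': array([-0.1125448 ,  0.04281057,  0.57109196]), 'wrist_torque': array([-0.05352093,  0.02034033,  0.0168483 ]), 'gripper_width': 0.9965683171259689}
scene [[-0.394, 0.781, -0.485, 1.273], [0.919, 0.333, -0.212, 0.248], [-0.004, -0.529, -0.849, 1.38], [0.0, 0.0, 0.0, 1.0]] 490.66471956439096
post_fitted 0.72 367 182 [0.443 0.144 0.225]
side [[0.896, -0.359, 0.262, 0.172], [-0.444, -0.705, 0.553, -0.835], [-0.014, -0.612, -0.791, 1.192], [0.0, 0.0, 0.0, 1.0]] 494.56671558762764
bracket 0.98 338 245 [ 0.643 -0.243  0.067]
post 0.62 261 140 [0.617 0.185 0.1  ]
post 0.5 216 221 [ 0.377 -0.021  0.071]
short_bracket 0.78 264 270 [ 0.429 -0.225  0.071]
bracket_hook 0.73 334 246 [ 0.638 -0.233  0.052]
bracket_hook 0.59 144 149 [0.279 0.319 0.096]
plunger 0.29 258 135 [0.608 0.187 0.124]
```

View pics/scene0.png

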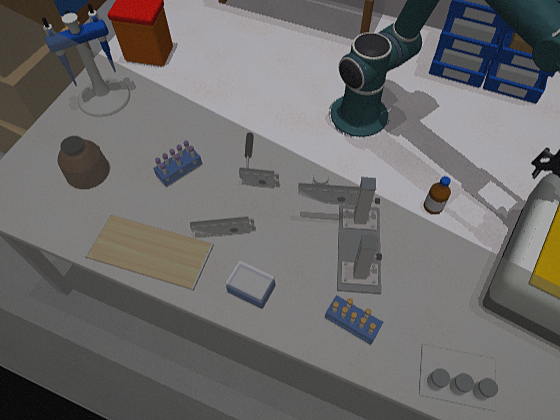

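View pics/side0.png

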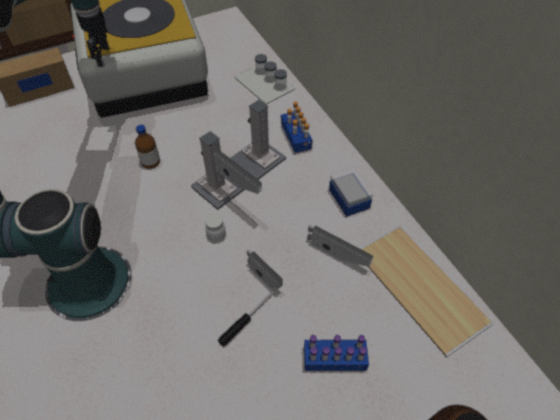

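The scene view shows the free post at (360,255) and the fitted one at (365,200). The loose long bracket is at (223,227) and the short one at (258,177). In the side view they are at (258,130), (212,155), (338,247) and (264,270). Next I'll get poses from depth.

```bash
python3 - <<'E'
from h import *
for c in ["scene","side"]:
    f=np.load(f"{c}0.npz");P=dict(K=f["K"],pose=f["pose"]);p=cloud(f["d"],P).reshape(-1,3);p=p[~np.isnan(p[:,0])]
    def box(n,lo,hi):
        m=np.all((p>lo)&(p<hi),1);q=p[m]
        if len(q)<5: print(c,n,len(q));return
        r=cv2.minAreaRect(q[:,:2].astype(np.float32)*1000)
        print(c,n,len(q),np.round(q.mean(0),3),"rect",np.round(r[0],1),np.round(r[1],1),round(r[2],1),"zmax",round(np.percentile(q[:,2],95),4))
        print(np.round(cv2.boxPoints(r)).tolist())
    print("bench z",np.round(np.median(p[(abs(p[:,0]-.55)<.05)&(abs(p[:,1]+.1)<.05)],0),4))
    box("bracket top",[.5,-.36,.066],[.8,-.1,.09])
    box("bracket all",[.5,-.36,.02],[.8,-.1,.09])
    box("post top",[.5,.1,.213],[.75,.3,.235])
    box("post body",[.5,.1,.05],[.75,.3,.235])
    box("fit top",[.3,.05,.213],[.5,.25,.235])
    box("fit bracket",[.3,-.15,.15],[.5,.1,.20])
    box("short",[.35,-.3,.066],[.5,-.15,.09])
im=np.load("side0.npz")["im"]
cv2.imwrite("pics/crop1.png",cv2.resize(im[90:290,180:390],None,fx=3.6,fy=3,interpolation=cv2.INTER_CUBIC))
E
```

```text
bench z [nan nan nan]
scene bracket top 0
scene bracket all 0
scene post top 0
scene post body 0
scene fit top 175 [0.445 0.149 0.222] rect [444.5 147.7] [48.4 40.8] 17.7 zmax 0.226
[[415.0, 160.0], [428.0, 121.0], [474.0, 136.0], [461.0, 174.0]]
scene fit bracket 0
scene short 0
bench z [ 5.493e-01 -1.013e-01 -5.000e-04]
side bracket top 698 [ 0.685 -0.208  0.074] rect [ 730.4 -191.5] [209.4 197. ] 28.9 zmax 0.0785
[[591.0, -156.0], [686.0, -328.0], [870.0, -227.0], [775.0, -55.0]]
side bracket all 1506 [ 0.681 -0.208  0.058] rect [ 730.4 -191.4] [209.4 196.9] 28.9 zmax 0.0776
[[591.0, -156.0], [686.0, -328.0], [870.0, -227.0], [774.0, -55.0]]
side post top 161 [0.62  0.205 0.221] rect [622.  206.6] [46.  48.5] 12.9 zmax 0.2243
[[594.0, 225.0], [605.0, 178.0], [650.0, 188.0], [639.0, 235.0]]
side post body 952 [0.63  0.199 0.142] rect [672.9 227.2] [153.5 117. ] 0.4 zmax 0.222
[[596.0, 285.0], [597.0, 168.0], [750.0, 169.0], [749.0, 286.0]]
side fit top 180 [0.44  0.145 0.221] rect [442.3 145.7] [44.2 46.9] 22.3 zmax 0.2248
[[413.0, 159.0], [431.0, 116.0], [472.0, 132.0], [454.0, 176.0]]
side fit bracket 546 [0.476 0.029 0.177] rect [479.6  28.1] [ 22.2 156.5] 18.2 zmax 0.1901
[[445.0, 99.0], [494.0, -50.0], [515.0, -43.0], [466.0, 106.0]]
side short 319 [ 0.434 -0.218  0.075] rect [ 433.1 -212.5] [ 19.5 128.3] 16.0 zmax 0.0791
[[406.0, -154.0], [441.0, -277.0], [460.0, -271.0], [425.0, -148.0]]
  return _methods._mean(a, axis=axis, dtype=dtype,
  ret = um.true_divide(
```

View pics/crop1.png

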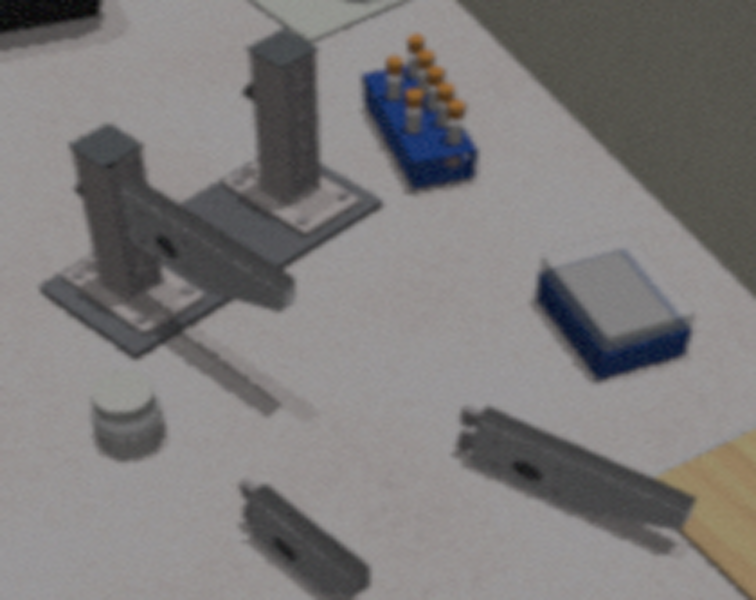

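```bash
python3 - <<'E'
from h import *
f=np.load("side0.npz");P=dict(K=f["K"],pose=f["pose"]);cl=cloud(f["d"],P)
m=((cl[...,2]>.06)&(cl[...,2]<.1)).astype(np.uint8)
n,l=cv2.connectedComponents(m)
k=l[235:260,320:350];k=np.bincount(k[k>0]).argmax()
q=cl[l==k];print(len(q))
r=cv2.minAreaRect((q[:,:2]*1000).astype(np.float32));print(r,np.round(cv2.boxPoints(r)).tolist())
a=q[q[:,0]<.72];c=a[:,:2].mean(0);u,s,v=np.linalg.svd(a[:,:2]-c);print(c,np.degrees(np.arctan2(v[0,1],v[0,0])))
m=((cl[...,2]>.125)&(cl[...,2]<.205)).astype(np.uint8)
w=camera_params("wrist");print(np.round(w["pose"],3).tolist(),w["K"])
E
```

```text
577
((649.1674194335938, -236.31802368164062), (23.647966384887695, 196.94114685058594), 29.048667907714844) [[591.0, -156.0], [687.0, -328.0], [707.0, -317.0], [612.0, -144.0]]
[ 0.65032068 -0.24349771] -60.642639590750306
[[0.401, 0.866, 0.299, 0.194], [0.916, -0.38, -0.13, 0.652], [0.001, 0.326, -0.945, 0.374], [0.0, 0.0, 0.0, 1.0]] [[291.00814578   0.         279.91966036]
 [  0.         291.00814578 209.86140164]
 [  0.           0.           1.        ]]
```

```bash
python3 -m crank '[[0.35,-0.4,0.2,0,0,-80,1],[0.35,-0.4,0.2,0,0,-80,1],[0.35,-0.4,0.2,0,0,-80,1],[0.35,-0.4,0.2,0,0,-80,1],[0.35,-0.4,0.2,0,0,-80,1],[0.35,-0.4,0.2,0,0,-80,1],[0.35,-0.4,0.2,0,0,-80,1],[0.35,-0.4,0.2,0,0,-80,1]]'
```

```text
t: 1.8
eef_pos: [0.5806, 0.2642, 0.3817]
tool_rot: [3.141, -0.0, 1.328]
ft_force: [0.8, 0.0, 0.8]
gripper_width: 0.997
```

```bash
python3 -m crank '[[0.14,-0.15,-0.03,0,0,-80,1],[0.14,-0.15,-0.03,0,0,-80,1],[0.14,-0.15,-0.03,0,0,-80,1],[0.14,-0.15,-0.03,0,0,-80,1],[0.14,-0.15,-0.03,0,0,-80,1],[0.14,-0.15,-0.03,0,0,-80,1],[0.14,-0.15,-0.03,0,0,-80,1],[0.14,-0.15,-0.03,0,0,-80,1]]'
python3 - <<'E'
from h import *
from scipy.spatial.transform import Rotation as R
s=telemetry.observe();print(np.degrees(s["joints"]),s["eef_pos"])
R0=R.from_euler('xyz',s["tool_rot"])
psi=np.radians(-30)
Rt=R.from_rotvec(np.radians(35)*np.array([-np.sin(psi),np.cos(psi),0]))*R.from_euler('xyz',[np.pi,0,psi])
print(np.degrees((Rt*R0.inv()).as_rotvec()), np.array([.708,.142,.22])-s["eef_pos"])
E
```

```text
t: 2.8
eef_pos: [0.7196, 0.1158, 0.3506]
tool_rot: [3.142, 0.0, -0.068]
ft_force: [0.1, 0.4, 0.1]
gripper_width: 1.001
[7.17979518e+00 1.84947876e+01 7.26189238e+01 9.64471669e-04
 8.88969256e+01 1.01103305e+02] [0.71958766 0.11575041 0.3505517 ]
[ 10.29498144  33.7502236  -25.25580171] [-0.01158766  0.02624959 -0.1305517 ]
```

```bash
python3 -m crank '[[-0.01,0.02,-0.12,10.3,33.7,-25.3,1],[-0.01,0.02,-0.12,10.3,33.7,-25.3,1],[-0.01,0.02,-0.12,10.3,33.7,-25.3,1],[-0.01,0.02,-0.12,10.3,33.7,-25.3,1],[-0.01,0.02,-0.12,10.3,33.7,-25.3,1],[-0.01,0.02,-0.12,10.3,33.7,-25.3,1]]'
python3 - <<'E'
from h import *
P=camera_params("wrist");im,d=read_camera("wrist");cv2.imwrite("pics/w1.png",im);np.savez("w1.npz",d=d,im=im,K=P["K"],pose=P["pose"])
print(np.round(P["pose"],3).tolist(),(d>0).mean())
for n in ["post","top_slot","plunger"]: print(n,find_in("wrist",n)[:2])
print(proj(P,[.628,.188,.182]),proj(P,[.628,.188,.222]))
E
```

```text
t: 3.55
eef_pos: [0.7097, 0.1359, 0.2307]
tool_rot: [-3.138, 0.608, -0.518]
ft_force: [-1.0, 0.4, 0.3]
gripper_width: 1.0
[[-0.496, -0.513, -0.7, 0.853], [-0.868, 0.289, 0.403, 0.053], [-0.004, 0.808, -0.589, 0.322], [0.0, 0.0, 0.0, 1.0]] 0.9960204081632653
post [{'xy': [265.6, 208.2], 'confidence': 0.91}]
top_slot [{'xy': [262.3, 207.2], 'confidence': 0.92}]
plunger []
[275.40637738 251.117751  ] [274.82536418 289.47689891]
```

View pics/w1.png

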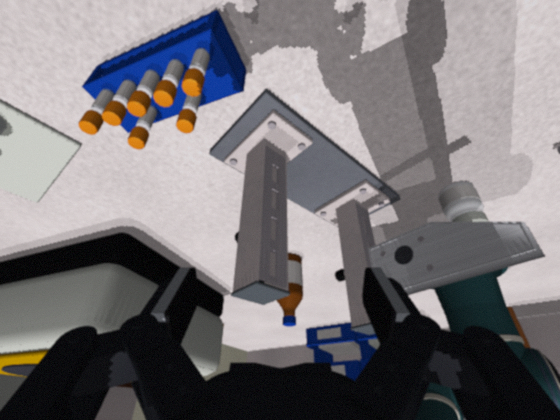

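Inverted view: the free post runs from its foot (270,140) to its top (260,288), and the slots show as faint marks on its right face near column 275. I'll enlarge that and fit the faces.

```bash
python3 - <<'E'
from h import *
f=np.load("w1.npz");P=dict(K=f["K"],pose=f["pose"]);im=f["im"];cl=cloud(f["d"],P)
m=(cl[...,2]>.06)&(cl[...,2]<.235)&(abs(cl[...,0]-.622)<.05)&(abs(cl[...,1]-.206)<.05)
q=cl[m]
r=cv2.minAreaRect((q[:,:2]*1000).astype(np.float32));print(len(q),r,np.round(cv2.boxPoints(r)).tolist())
t=q[q[:,2]>.219];r=cv2.minAreaRect((t[:,:2]*1000).astype(np.float32));print(len(t),np.median(t[:,2]),r,np.round(cv2.boxPoints(r)).tolist())
for v in range(170,290,20):
  for u in (255,270,276,282): print(v,u,np.round(cl[v,u],4),end=' ')
  print()
x0,x1,y0,y1=225,305,130,300
c=im[y0:y1,x0:x1][::-1,::-1]
c=cv2.convertScaleAbs(cv2.resize(c,None,fx=7,fy=3.5,interpolation=cv2.INTER_CUBIC),alpha=1.6,beta=-40)
cv2.imwrite("pics/w1c.png",c);print(c.shape)
E
```

```text
6613 ((619.2274169921875, 220.43603515625), (42.34605407714844, 67.95648956298828), 18.15938377380371) [[589.0, 246.0], [610.0, 182.0], [650.0, 195.0], [629.0, 259.0]]
788 0.22174026034675737 ((623.021728515625, 208.91749572753906), (42.27330780029297, 43.65486145019531), 18.361478805541992) [[596.0, 223.0], [610.0, 182.0], [650.0, 195.0], [636.0, 236.0]]
170 255 [0.6436 0.2095 0.0722] 170 270 [0.6366 0.1922 0.0745] 170 276 [0.6226 0.1922 0.0627] 170 282 [0.617  0.1866 0.0607] 
190 255 [0.6441 0.207  0.1055] 190 270 [0.6361 0.1916 0.106 ] 190 276 [0.6253 0.1901 0.0987] 190 282 [0.6176 0.1862 0.0947] 
210 255 [0.6456 0.2041 0.136 ] 210 270 [0.6334 0.1925 0.1324] 210 276 [0.6264 0.189  0.1292] 210 282 [0.6173 0.1864 0.1244] 
230 255 [0.646  0.202  0.1624] 230 270 [0.6337 0.1916 0.1589] 230 276 [0.6235 0.1904 0.1537] 230 282 [0.6173 0.1864 0.1515] 
250 255 [0.6458 0.2006 0.1858] 250 270 [0.6299 0.1933 0.1802] 250 276 [0.6252 0.189  0.1791] 250 282 [0.6167 0.1867 0.1758] 
270 255 [0.6464 0.1988 0.2074] 270 270 [0.6042 0.2087 0.1885] 270 276 [0.6234 0.1898 0.2003] 270 282 [0.6173 0.1864 0.1986] 
(595, 560, 3)
```

View pics/w1c.png

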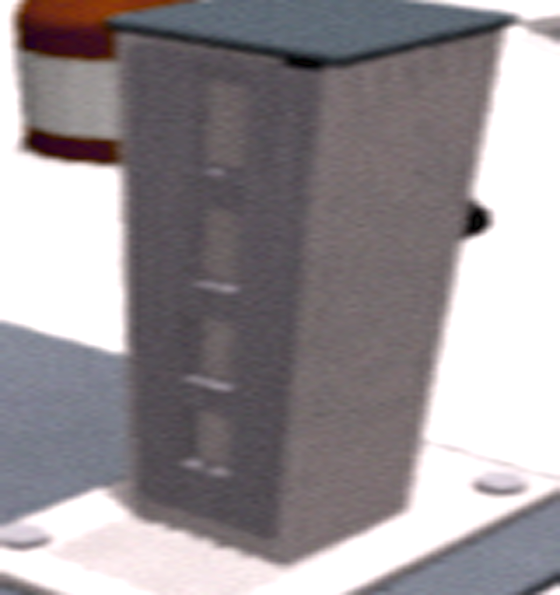

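```bash
python3 - <<'E'
from h import *
f=np.load("w1.npz");K=f["K"];T=f["pose"]
n=np.array([-.315,.949,0]);n/=np.linalg.norm(n);p0=np.array([.6292,.1903,0]);t=np.array([n[1],-n[0],0])
def hit(x,y):
    u=304-x/7;v=299-y/3.5
    r=T[:3,:3]@np.array([(u-K[0,2])/K[0,0],(v-K[1,2])/K[1,1],1]);o=T[:3,3]
    X=o+r*(n@(p0-o))/(n@r);return np.round([*X,t@(X-p0)],4)
for a in [(215,176),(217,291),(210,387),(205,472),(225,80),(222,205),(218,318),(213,413),(318,63),(118,35),(222,176)]: print(a,hit(*a))
E
```

```text
(215, 176) [ 6.287e-01  1.901e-01  1.790e-01 -5.000e-04]
(217, 291) [0.63   0.1906 0.1389 0.0008]
(210, 387) [6.294e-01 1.904e-01 9.920e-02 2.000e-04]
(205, 472) [ 6.291e-01  1.903e-01  5.900e-02 -1.000e-04]
(225, 80) [6.297e-01 1.905e-01 2.090e-01 6.000e-04]
(222, 205) [0.6302 0.1906 0.1699 0.0011]
(218, 318) [0.6304 0.1907 0.1286 0.0013]
(213, 413) [0.6303 0.1907 0.0881 0.0012]
(318, 63) [0.6446 0.1954 0.2182 0.0162]
(118, 35) [ 0.6109  0.1842  0.2165 -0.0193]
(222, 176) [0.63   0.1906 0.1795 0.0008]
```

```bash
python3 - <<'E'
from h import *
from scipy.spatial.transform import Rotation as R
s=telemetry.observe();R0=R.from_euler('xyz',s["tool_rot"])
Rt=R.from_euler('xyz',[np.pi,0,np.radians(45)])
print(np.degrees((Rt*R0.inv()).as_rotvec()), np.array([.635,-.209,.30])-s["eef_pos"])
E
```

```text
[  4.66425037 -36.92498165  72.23650039] [-0.07452866 -0.34599642  0.06644204]
```

```bash
python3 -m crank '[[-0.075,-0.346,0.07,4.7,-36.9,72.2,1],[-0.075,-0.346,0.07,4.7,-36.9,72.2,1],[-0.075,-0.346,0.07,4.7,-36.9,72.2,1],[-0.075,-0.346,0.07,4.7,-36.9,72.2,1],[-0.075,-0.346,0.07,4.7,-36.9,72.2,1],[-0.075,-0.346,0.07,4.7,-36.9,72.2,1],[-0.075,-0.346,0.07,4.7,-36.9,72.2,1],[-0.075,-0.346,0.07,4.7,-36.9,72.2,1]]'
python3 -m crank '[[0,0,-0.03,0,0,74.3,1],[0,0,-0.03,0,0,74.3,1],[0,0,-0.03,0,0,74.3,1],[0,0,-0.03,0,0,74.3,1],[0,0,-0.03,0,0,74.3,1],[0,0,-0.03,0,0,74.3,1],[0,0,-0.03,0,0,74.3,1],[0,0,-0.03,0,0,74.3,1]]'
python3 - <<'E'
from h import *
P=camera_params("wrist");im,d=read_camera("wrist");cv2.imwrite("pics/w2.png",im[::-1,::-1]);np.savez("w2.npz",d=d,im=im,K=P["K"],pose=P["pose"])
print(telemetry.observe()["tool_rot"],np.round(P["pose"],3).tolist())
cl=cloud(d,P)
for n in ["bracket","bracket_hook"]:
  for r in find_in("wrist",n)[:2]:
    u,v=map(int,r["xy"]);print(n,r,cl[v,u])
m=((cl[...,2]>.066)&(cl[...,2]<.09)&(cl[...,1]<-.1)&(cl[...,0]<.74)&(cl[...,0]>.56)).astype(np.uint8)
k,l,st,ce=cv2.connectedComponentsWithStats(m);i=1+st[1:,4].argmax()
q=cl[l==i];print(len(q),"ztop",np.median(q[:,2]))
r=cv2.minAreaRect((q[:,:2]*1000).astype(np.float32));print(r,np.round(cv2.boxPoints(r)).tolist())
a=q[:,:2];c=a.mean(0);v=np.linalg.svd(a-c,full_matrices=False)[2][0];v*=np.sign(v[1])
ang=np.degrees(np.arctan2(v[1],v[0]));s=(a-c)@v;w=(a-c)@np.array([-v[1],v[0]])
print(ang,c,np.percentile(s,[0,.5,99.5,100])*1e3,np.percentile(w,[1,50,99])*1e3)
for s0 in np.arange(-.09,.11,.01):
  b=abs(s-s0)<.005; 
  if b.sum()>3: print(round(s0,3),b.sum(),np.round(np.percentile(w[b],[2,98])*1e3,1))
E
```

```text
t: 4.75
eef_pos: [0.6338, -0.2101, 0.304]
tool_rot: [3.136, 0.001, 0.786]
ft_force: [0.2, -0.4, 0.2]
gripper_width: 1.001
t: 5.75
eef_pos: [0.6346, -0.2094, 0.2726]
tool_rot: [3.14, 0.007, 2.078]
ft_force: [0.0, -0.1, 0.9]
gripper_width: 1.0
[3.14005618 0.00637738 2.07666576] [[0.874, 0.458, 0.164, 0.592], [0.487, -0.825, -0.288, -0.135], [0.003, 0.332, -0.943, 0.441], [0.0, 0.0, 0.0, 1.0]]
bracket {'xy': [278.5, 188.9], 'confidence': 0.86} [ 0.63908905 -0.22166632  0.07551408]
1903 ztop 0.07566723125351865
((649.3629150390625, -234.17889404296875), (18.060029983520508, 195.9788360595703), 29.584636688232422) [[593.0, -153.0], [690.0, -324.0], [706.0, -315.0], [609.0, -145.0]]
119.62960480832326 [ 0.64814336 -0.23144822] [-100.96620328 -100.02421131   93.76206564   95.01531863] [-8.73709649 -0.05251125  9.11853103]
-0.09 79 [-8.6  8.4]
-0.08 82 [-8.6  8.3]
-0.07 85 [-8.6  8.2]
-0.06 88 [-8.7  8. ]
-0.05 91 [-8.7  9.3]
-0.04 96 [-8.7  9.1]
-0.03 96 [-8.7  9. ]
-0.02 99 [-8.7  8.8]
-0.01 98 [-8.7  8.6]
-0.0 105 [-8.7  8.5]
0.01 104 [-8.7  8.3]
0.02 105 [-8.7  8.2]
0.03 108 [-8.7  9.2]
0.04 118 [-8.7  9.1]
0.05 119 [-8.7  9. ]
0.06 121 [-8.8  8.8]
0.07 121 [-8.8  8.6]
0.08 84 [-7.5  8.4]
0.09 51 [-2.7  3.4]
```

View pics/w2.png

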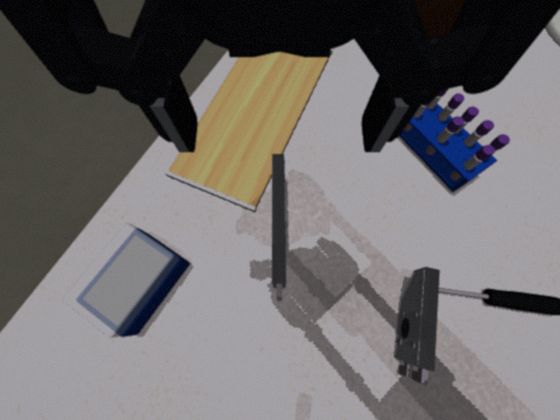

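```bash
python3 -m crank '[[0,0.001,-0.06,0,0,0.6,1],[0,0.002,-0.12,0,0,0.6,1],[0,0.002,-0.18,0,0,0.6,1],[0,0.002,-0.225,0,0,0.6,1],[0,0.002,-0.237,0,0,0.6,1],[0,0.002,-0.237,0,0,0.6,0],[0,0.002,-0.237,0,0,0.6,-1],[0,0.002,-0.237,0,0,0.6,-1]]' 80
python3 -m crank '[[0,0,0,0,0,0,-1],[0,0,0,0,0,0,-1],[0,0,0,0,0,0,-1]]'
python3 -c "
from h import *
s=telemetry.observe();print(s['tool_rot'],s['eef_pos'],s['ft_force'],s['wrist_torque'],s['gripper_width'])"
```

```text
t: 6.9
eef_pos: [0.6366, -0.2089, 0.0366]
tool_rot: [3.139, 0.008, 2.089]
ft_force: [0.6, -0.2, 0.3]
gripper_width: 0.378
t: 7.28
eef_pos: [0.636, -0.2086, 0.036]
tool_rot: [3.139, 0.007, 2.089]
ft_force: [-1.2, 0.8, 7.1]
gripper_width: 0.185
[3.13941088 0.00691821 2.08903242] [ 0.63603211 -0.20861915  0.03604835] [-1.17054428  0.77241212  7.12308493] [ 0.09078096  0.15429112 -0.02855565] 0.1845288415008521
```

```bash
python3 -m crank '[[0,0,0.03,0,0,0,-1],[0,0,0.08,0,0,0,-1],[0.005,0.05,0.12,0,0,-5,-1],[0.01,0.1,0.133,0,0,-11.3,-1],[0.016,0.16,0.133,0,0,-11.3,-1],[0.021,0.22,0.133,0,0,-11.3,-1],[0.026,0.275,0.133,0,0,-11.3,-1],[0.028,0.29,0.133,0,0,-11.3,-1]]'
python3 -m crank '[[0,0,0,0,0,0,-1],[0,0,0,0,0,0,-1],[0,0,0,0,0,0,-1]]'
python3 - <<'E'
from h import *
s=telemetry.observe();print(s['tool_rot'],s['eef_pos'],s['ft_force'],s['wrist_torque'],s['gripper_width'])
n=np.array([-.315,.949]);n/=np.linalg.norm(n)
print("yaw",np.degrees(s['tool_rot'][2]))
B=s['eef_pos'][:2]+.0537*n; dlt=np.array([.6296,.1905])-B
print("B",B,"along",dlt@n,"lat",dlt@[n[1],-n[0]])
P=camera_params("wrist");im,d=read_camera("wrist");cv2.imwrite("pics/w3.png",im[::-1,::-1]);np.savez("w3.npz",d=d,im=im,K=P["K"],pose=P["pose"])
cl=cloud(d,P)
q=cl[(cl[...,2]>.206)&(cl[...,2]<.24)&(abs(cl[...,0]-.622)<.05)&(abs(cl[...,1]-.206)<.05)]
print(len(q));
if len(q)>20: r=cv2.minAreaRect((q[:,:2]*1000).astype(np.float32));print(r,np.round(cv2.boxPoints(r)).tolist())
E
```

```text
t: 8.28
eef_pos: [0.6619, 0.0856, 0.1661]
tool_rot: [-3.141, 0.003, 1.895]
ft_force: [-0.3, -0.9, -2.2]
gripper_width: 0.184
t: 8.65
eef_pos: [0.6625, 0.0801, 0.1666]
tool_rot: [-3.141, 0.005, 1.89]
ft_force: [-0.1, 1.1, -2.8]
gripper_width: 0.184
[-3.14117846  0.00473982  1.88990118] [0.6625046  0.0800947  0.16657128] [-0.14858996  1.13570177 -2.75437264] [ 0.04845195  0.00870661 -0.00410901] 0.18430014991484434
yaw 108.28336137045783
B [0.64558762 0.13106043] along 0.061449598577403314 lat 0.0035515175380444164
3063
((627.8076782226562, 191.22117614746094), (42.30614471435547, 5.687490940093994), 18.461711883544922) [[607.0, 187.0], [609.0, 182.0], [649.0, 195.0], [647.0, 201.0]]
```

View pics/w3.png

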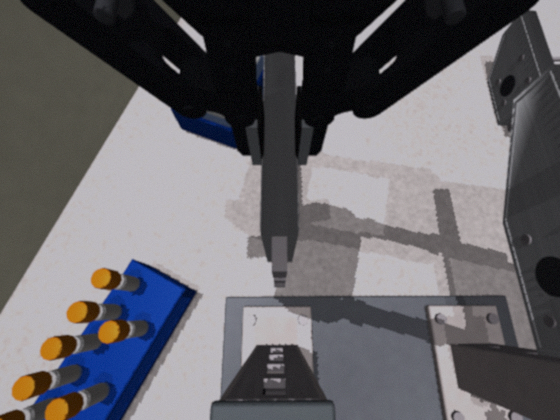

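The bracket is held square, with its hook tip at (280,270). The post's top edge is centred at about (272,403) and its slots show near column 275. I'll measure the lateral offset in this same image.

```bash
python3 - <<'E'
from h import *
f=np.load("w3.npz");P=dict(K=f["K"],pose=f["pose"]);cl=cloud(f["d"],P)
n=np.array([np.cos(np.radians(108.35)),np.sin(np.radians(108.35))]);t=np.array([n[1],-n[0]]);o=np.array([.6296,.1905])
A=(cl[...,:2]-o)@n;L=(cl[...,:2]-o)@t;Z=cl[...,2]
m=(A<-.035)&(A>-.2)&(abs(L)<.02)&(Z>.19)&(Z<.225)
a=A[m];l=L[m];print("top z",np.median(Z[m]))
for s in np.arange(-.16,-.02,.01):
  b=abs(a-s)<.005
  if b.sum()>5: print(round(s,3),b.sum(),np.round(np.percentile(l[b],[3,50,97])*1e3,1),round(np.median(Z[m][b]),4))
b=(abs(a+.075)<.02);
# post front sides
m=(A>-.006)&(A<.004)&(abs(L)<.03)&(Z>.1)&(Z<.235)
for z in np.arange(.1,.225,.015):
  b=m&(abs(Z-z)<.0075); print("post",round(z,3),b.sum(),np.round(np.percentile(L[b],[2,98])*1e3,1),np.round(np.median(A[b])*1e3,1)) if b.sum()>5 else 0
# hook tip
m=(A>-.065)&(A<-.035)&(abs(L)<.02)&(Z>.15); print("hook A max",np.percentile(A[m],[90,99,100]))
im=f["im"][::-1,::-1][330:420,200:350];cv2.imwrite("pics/w3c.png",cv2.resize(im,None,fx=5,fy=5,interpolation=cv2.INTER_CUBIC))
E
```

```text
top z 0.20637657827394826
-0.16 433 [-12.8  -3.7   4.3] 0.2061
-0.15 461 [-12.5  -4.3   4.1] 0.2062
-0.14 484 [-12.4  -4.    4.4] 0.2063
-0.13 483 [-11.7  -4.2   3.8] 0.2063
-0.12 581 [-11.8  -3.7   3.9] 0.2065
-0.11 1017 [-19.4   0.4  17. ] 0.2068
-0.1 1416 [-17.8  -3.7   9.9] 0.207
-0.09 704 [-12.5  -4.2   4.6] 0.2065
-0.08 737 [-12.3  -3.7   4.4] 0.2065
-0.07 803 [-12.4  -3.7   4.7] 0.2065
-0.06 635 [-11.9  -4.1   3.9] 0.204
-0.05 347 [-7.3 -3.7 -0.5] 0.2036
post 0.1 118 [-19.8  16. ] 0.6
post 0.115 146 [-20.7  18. ] 0.1
post 0.13 226 [-20.9  17.6] 0.1
post 0.145 357 [-20.6  17.5] 0.2
post 0.16 298 [-20.9  17.9] 0.1
post 0.175 703 [-20.5  17.5] 0.1
post 0.19 552 [-20.9  18. ] 0.0
post 0.205 840 [-20.8  17.8] -0.0
post 0.22 2607 [-21.3  18.2] 0.9
hook A max [-0.04682445 -0.04637779 -0.04626583]
```

View pics/w3c.png

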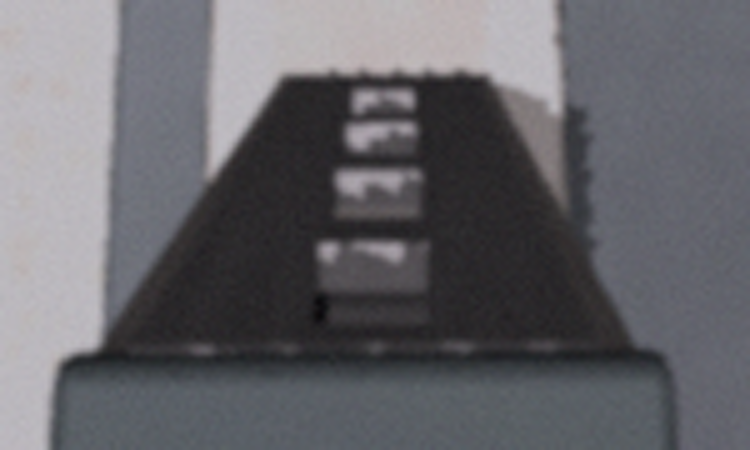

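```bash
python3 - <<'E'
from h import *
f=np.load("w3.npz");K=f["K"];T=f["pose"]
n=np.array([np.cos(np.radians(108.35)),np.sin(np.radians(108.35)),0]);p0=np.array([.6296,.1905,0]);t=np.array([n[1],-n[0],0])
for x,y in [(317,240),(430,240),(334,168),(424,168),(345,122),(418,122),(352,88),(415,88),(317,328),(430,328),(334,218),(346,152)]:
    u=559-(200+x/5);v=419-(330+y/5)
    r=T[:3,:3]@np.array([(u-K[0,2])/K[0,0],(v-K[1,2])/K[1,1],1]);o=T[:3,3]
    X=o+r*(n@(p0-o))/(n@r);print((x,y),"z",round(X[2],4),"lat",round((t@(X-p0))*1e3,1))
E
```

```text
(317, 240) z 0.1792 lat 3.7
(430, 240) z 0.1792 lat -7.0
(334, 168) z 0.1395 lat 3.7
(424, 168) z 0.1395 lat -7.1
(345, 122) z 0.1004 lat 3.7
(418, 122) z 0.1005 lat -6.9
(352, 88) z 0.0591 lat 3.9
(415, 88) z 0.0591 lat -7.0
(317, 328) z 0.2094 lat 2.2
(430, 328) z 0.2095 lat -6.3
(334, 218) z 0.169 lat 2.5
(346, 152) z 0.1276 lat 2.7
```

```bash
python3 -m crank '[[-0.0035,0.0145,0.0027,0,0,0,-1],[-0.0074,0.0292,0.0027,0,0,0,-1],[-0.0102,0.0377,0.0027,0,0,0,-1],[-0.0111,0.0405,0.0027,0,0,0,-1],[-0.0111,0.0405,0.0027,0,0,0,-1],[-0.0111,0.0405,0.0027,0,0,0,-1]]'
python3 -m crank '[[-0.0008,0.0024,0,0,0,0,-1],[-0.0016,0.0047,0,0,0,0,-1],[-0.0024,0.0071,0,0,0,0,-1],[-0.0024,0.0071,0,0,0,0,-1]]'
python3 -c "
from h import *
s=telemetry.observe();print(s['eef_pos'],s['tool_rot'],s['ft_force'],s['wrist_torque'])
n=np.array([-.315,.949]);t=np.array([.949,.315]);d=s['eef_pos'][:2]-[.6625,.0801];print('adv',d@n,'lat',d@t)"
```

```text
t: 9.45
eef_pos: [0.6515, 0.1221, 0.1694]
tool_rot: [-3.142, 0.005, 1.892]
ft_force: [-0.3, -0.3, -2.9]
gripper_width: 0.182
t: 9.95
eef_pos: [0.649, 0.1297, 0.1694]
tool_rot: [-3.142, 0.004, 1.892]
ft_force: [0.0, 0.1, -2.5]
gripper_width: 0.184
[0.64900569 0.12965487 0.16939294] [-3.14158892  0.00439808  1.89216377] [ 0.0348676   0.07264661 -2.47906361] [ 0.05344624  0.04155305 -0.00370878]
adv 0.05127827826167152 lat 0.002803684215884172
```

```bash
python3 -m crank '[[-0.0008,0.0024,0,0,0,0,-1],[-0.0016,0.0047,0,0,0,0,-1],[-0.0024,0.0071,0,0,0,0,-1],[-0.0028,0.0085,0,0,0,0,-1],[-0.0028,0.0085,0,0,0,0,-1]]'
python3 -c "
from h import *
s=telemetry.observe();print(s['eef_pos'],s['tool_rot'],s['ft_force'],s['wrist_torque'])
n=np.array([-.315,.949]);t=np.array([.949,.315]);d=s['eef_pos'][:2]-[.6625,.0801];print('adv',d@n,'lat',d@t)"
```

```text
t: 10.58
eef_pos: [0.6462, 0.1381, 0.1694]
tool_rot: [3.142, 0.004, 1.892]
ft_force: [0.1, -0.1, -3.0]
gripper_width: 0.182
[0.64624373 0.13809745 0.16938699] [3.14156923 0.00445584 1.8921405 ] [ 0.0938803  -0.07362299 -2.9579632 ] [ 0.01191943  0.0728096  -0.02219696]
adv 0.060160303069540316 lat 0.0028419971820082273
```

```bash
python3 -m crank '[[-0.0002,0.0005,0,0,0,0,-1],[-0.0003,0.001,0,0,0,0,-1],[-0.0003,0.001,0,0,0,0,-1]]'; python3 -m crank '[[-0.0002,0.0005,0,0,0,0,-1],[-0.0002,0.0005,0,0,0,0,-1]]';python3 -m crank '[[-0.0002,0.0005,0,0,0,0,-1],[-0.0002,0.0005,0,0,0,0,-1]]'
```

```text
t: 10.95
eef_pos: [0.646, 0.139, 0.1694]
tool_rot: [-3.142, 0.004, 1.892]
ft_force: [-0.7, 0.2, -3.1]
gripper_width: 0.189
t: 11.2
eef_pos: [0.6458, 0.1395, 0.1694]
tool_rot: [3.142, 0.004, 1.892]
ft_force: [0.4, 0.3, -2.9]
gripper_width: 0.186
t: 11.45
eef_pos: [0.6456, 0.14, 0.1694]
tool_rot: [-3.142, 0.004, 1.892]
ft_force: [0.2, 0.1, -2.6]
gripper_width: 0.185
```

```bash
python3 -m crank '[[-0.0002,0.0005,0,0,0,0,-1],[-0.0002,0.0005,0,0,0,0,-1]]'; python3 -m crank '[[-0.0002,0.0005,0,0,0,0,-1],[-0.0002,0.0005,0,0,0,0,-1]]';python3 -m crank '[[-0.0002,0.0005,0,0,0,0,-1],[-0.0002,0.0005,0,0,0,0,-1]]'
```

```text
t: 11.7
eef_pos: [0.6455, 0.1403, 0.1695]
tool_rot: [3.141, 0.005, 1.892]
ft_force: [0.7, -2.0, -1.6]
gripper_width: 0.188
t: 11.95
eef_pos: [0.6455, 0.1404, 0.1696]
tool_rot: [3.141, 0.005, 1.892]
ft_force: [0.4, -2.8, -2.1]
gripper_width: 0.183
t: 12.2
eef_pos: [0.6455, 0.1404, 0.1696]
tool_rot: [3.141, 0.006, 1.892]
ft_force: [1.3, -4.7, -1.9]
gripper_width: 0.185
```

```bash
python3 -m crank '[[0.0005,-0.0014,0,0,0,0,-1],[0.0005,-0.0014,-0.003,0,0,0,-1],[0.0005,-0.0014,-0.006,0,0,0,-1],[0.0005,-0.0014,-0.006,0,0,0,-1]]'; python3 -m crank '[[0,0,-0.001,0,0,0,-1],[0,0,-0.002,0,0,0,-1],[0,0,-0.002,0,0,0,-1]]';python3 -m crank '[[0,0,-0.001,0,0,0,-1],[0,0,-0.002,0,0,0,-1],[0,0,-0.002,0,0,0,-1]]'
```

```text
t: 12.7
eef_pos: [0.6475, 0.1391, 0.1668]
tool_rot: [3.137, 0.007, 1.892]
ft_force: [-0.6, -6.4, 8.1]
gripper_width: 0.186
t: 13.08
eef_pos: [0.6477, 0.1387, 0.1651]
tool_rot: [3.137, 0.008, 1.892]
ft_force: [-0.5, -6.9, 8.4]
gripper_width: 0.183
t: 13.45
eef_pos: [0.6473, 0.1389, 0.1613]
tool_rot: [3.138, 0.007, 1.892]
ft_force: [2.2, -6.8, 2.7]
gripper_width: 0.186
```

```bash
python3 -m crank '[[0,0,-0.001,0,0,0,-1],[0,0,-0.0015,0,0,0,-1],[0,0,-0.0015,0,0,0,-1]]'; python3 -m crank '[[0,0,-0.001,0,0,0,-1],[0,0,-0.0015,0,0,0,-1],[0,0,-0.0015,0,0,0,-1]]';python3 -m crank '[[0,0,-0.001,0,0,0,-1],[0,0,-0.0015,0,0,0,-1],[0,0,-0.0015,0,0,0,-1]]'
```

```text
t: 13.82
eef_pos: [0.6466, 0.1391, 0.1582]
tool_rot: [3.14, 0.007, 1.892]
ft_force: [2.9, -5.0, -1.2]
gripper_width: 0.185
t: 14.2
eef_pos: [0.6457, 0.1391, 0.1555]
tool_rot: [-3.141, 0.006, 1.892]
ft_force: [3.0, -4.0, -4.2]
gripper_width: 0.183
t: 14.58
eef_pos: [0.6459, 0.1389, 0.1546]
tool_rot: [3.141, 0.006, 1.892]
ft_force: [2.1, -5.4, -2.0]
gripper_width: 0.189
```

```bash
python3 -m crank '[[0,0,-0.001,0,0,0,-1],[0,0,-0.001,0,0,0,-1]]'; python3 -m crank '[[0,0,-0.001,0,0,0,-1],[0,0,-0.001,0,0,0,-1]]';python3 -m crank '[[0,0,-0.001,0,0,0,-1],[0,0,-0.001,0,0,0,-1]]'
```

```text
t: 14.82
eef_pos: [0.6461, 0.1388, 0.154]
tool_rot: [3.141, 0.007, 1.892]
ft_force: [1.3, -5.7, -0.5]
gripper_width: 0.183
t: 15.08
eef_pos: [0.6463, 0.1387, 0.1535]
tool_rot: [3.141, 0.007, 1.892]
ft_force: [1.4, -6.9, 0.4]
gripper_width: 0.186
t: 15.32
eef_pos: [0.6465, 0.1386, 0.1534]
tool_rot: [3.14, 0.007, 1.892]
ft_force: [1.4, -7.1, 4.5]
gripper_width: 0.186
```

```bash
python3 -m crank '[[0,0,-0.001,0,0,0,-1],[0,0,-0.001,0,0,0,-1]]'; python3 -m crank '[[0,0,-0.001,0,0,0,-1],[0,0,-0.001,0,0,0,-1]]';python3 -m crank '[[0,0,-0.001,0,0,0,-1],[0,0,-0.001,0,0,0,-1]]'
python3 - <<'E'
from h import *
P=camera_params("wrist");im,d=read_camera("wrist");cv2.imwrite("pics/w4.png",im[::-1,::-1])
print(find_in("wrist","plunger")[:2])
cl=cloud(d,P)
n=np.array([np.cos(np.radians(108.35)),np.sin(np.radians(108.35))]);t=np.array([n[1],-n[0]]);o=np.array([.6296,.1905])
A=(cl[...,:2]-o)@n;L=(cl[...,:2]-o)@t;Z=cl[...,2]
for s in np.arange(-.17,0,.01):
  b=(abs(A-s)<.005)&(abs(L+.0015)<.006)&(Z>.175)&(Z<.21)
  if b.sum()>5: print(round(s,3),b.sum(),round(np.median(Z[b]),4))
E
```

```text
t: 15.58
eef_pos: [0.6466, 0.1386, 0.1531]
tool_rot: [3.14, 0.007, 1.892]
ft_force: [-0.2, -8.0, 6.0]
gripper_width: 0.186
t: 15.82
eef_pos: [0.6468, 0.1386, 0.1529]
tool_rot: [3.139, 0.007, 1.892]
ft_force: [-2.2, -7.1, 9.5]
gripper_width: 0.182
t: 16.08
eef_pos: [0.6469, 0.1386, 0.1525]
tool_rot: [3.139, 0.007, 1.892]
ft_force: [-1.9, -7.7, 11.8]
gripper_width: 0.184
[{'xy': [278.1, 53.6], 'confidence': 0.55}]
-0.11 165 0.1916
-0.1 285 0.1918
-0.09 317 0.1919
-0.08 317 0.1921
-0.07 337 0.1922
-0.06 373 0.1923
-0.05 399 0.1924
-0.04 426 0.1925
-0.03 449 0.1928
-0.02 507 0.1929
-0.01 277 0.1929
```

View pics/w4.png

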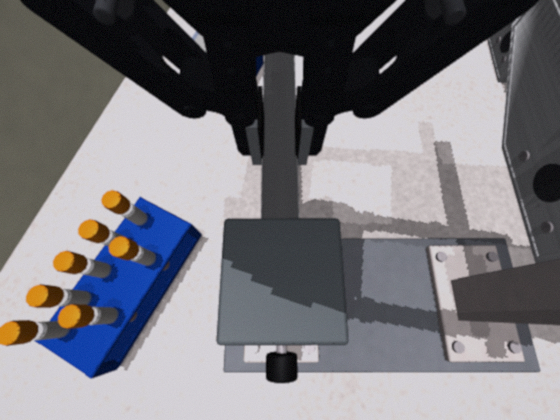

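```bash
python3 -m crank '[[0,0,0.003,0,0,0,-1],[0,0,0.003,0,0,0,-0.3],[0,0,0.003,0,0,0,-0.3],[0,0,0.003,0,0,0,-0.3],[0,0,0.02,0,0,0,-0.3],[0,0,0.05,0,0,0,-0.3],[0,0,0.085,0,0,0,-0.3],[0,0,0.085,0,0,0,-1]]' 
python3 - <<'E'
from h import *
s=telemetry.observe();print(s['eef_pos'],s['ft_force'])
n=np.array([np.cos(np.radians(108.35)),np.sin(np.radians(108.35))]);t=np.array([n[1],-n[0]]);o=np.array([.6296,.1905])
P=camera_params("wrist");im,d=read_camera("wrist");cv2.imwrite("pics/w5.png",im[::-1,::-1])
cl=cloud(d,P)
def f(cl,tag):
  A=(cl[...,:2]-o)@n;L=(cl[...,:2]-o)@t;Z=cl[...,2]
  b=(A<-.01)&(A>-.17)&(abs(L+.0015)<.006)&(Z>.175)&(Z<.21)
  if b.sum()>20: k=np.polyfit(A[b],Z[b],1);print(tag,"top at back",k[1],"slope deg",np.degrees(np.arctan(k[0])),"backmost",A[b].min())
  b=(A>.042)&(A<.09)&(abs(L+.0015)<.012)&(Z>.13)&(Z<.2)
  if b.sum()>3: print(tag,"knob",b.sum(),np.percentile(A[b],[2,50,98]),Z[b].min(),Z[b].max())
  # fitted
  L2=L+.19
  b=(A<-.01)&(A>-.17)&(abs(L2+.0015)<.006)&(Z>.15)&(Z<.21)
  if b.sum()>20: k=np.polyfit(A[b],Z[b],1);print(tag,"fitted top",k,np.degrees(np.arctan(k[0])),b.sum())
  b=(A>.042)&(A<.09)&(abs(L2+.0015)<.012)&(Z>.12)&(Z<.2)
  if b.sum()>3: print(tag,"fit knob",b.sum(),np.percentile(A[b],[2,50,98]))
f(cl,"now")
for w in ("w1","w3"):
  g=np.load(w+".npz");f(cloud(g["d"],dict(K=g["K"],pose=g["pose"])),w)
E
```

```text
t: 17.18
eef_pos: [0.6484, 0.1408, 0.2398]
tool_rot: [3.132, 0.006, 1.892]
ft_force: [1.1, 0.2, 0.5]
gripper_width: 0.152
[0.64836543 0.1407556  0.23979392] [1.09655372 0.21402692 0.54510538]
now top at back 0.19334211521209785 slope deg 0.13601752841175985 backmost -0.16997219793580493
now knob 477 [0.04588988 0.05788117 0.06600122] 0.13450000520713512 0.14861421601728209
now fitted top [0.00066388 0.18771847] 0.03803767431811381 2433
now fit knob 558 [0.04333881 0.05686612 0.06469207]
w1 knob 29 [0.05799051 0.06160325 0.06531535] 0.13302628013028076 0.1446408820982385
w1 fitted top [0.00074517 0.18762163] 0.042694829963414005 505
w1 fit knob 102 [0.05072651 0.05613083 0.064707  ]
w3 top at back 0.2024045355470668 slope deg -1.7669403724306056 backmost -0.16988012689720589
```

View pics/w5.png

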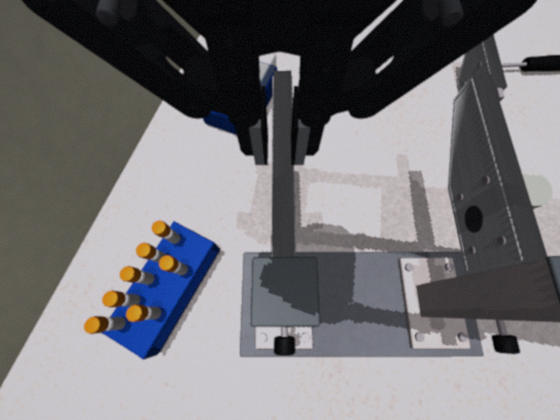

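```bash
python3 -m crank '[[-0.006,0.017,0,0,0,0,-1],[-0.012,0.033,0,0,0,0,-1],[-0.012,0.033,-0.02,0,0,0,-1],[-0.012,0.033,-0.037,0,0,0,-1],[-0.012,0.033,-0.037,0,0,0,-1],[-0.012,0.033,-0.037,0,0,0,-1]]'
python3 -m crank '[[0,0,-0.002,0,0,0,-1],[0,0,-0.002,0,0,0,-1]]';python3 -m crank '[[0,0,-0.002,0,0,0,-1],[0,0,-0.002,0,0,0,-1]]';python3 -m crank '[[0,0,-0.002,0,0,0,-1],[0,0,-0.002,0,0,0,-1]]'
```

```text
t: 17.98
eef_pos: [0.6335, 0.1726, 0.1963]
tool_rot: [-3.141, 0.004, 1.891]
ft_force: [-0.1, 0.1, -1.2]
gripper_width: 0.001
t: 18.23
eef_pos: [0.6339, 0.1729, 0.1954]
tool_rot: [3.141, 0.004, 1.892]
ft_force: [0.2, 0.6, -0.3]
gripper_width: -0.003
t: 18.48
eef_pos: [0.6334, 0.173, 0.1928]
tool_rot: [-3.141, 0.004, 1.892]
ft_force: [-0.5, 0.3, 0.1]
gripper_width: 0.004
t: 18.73
eef_pos: [0.6333, 0.173, 0.1906]
tool_rot: [-3.141, 0.004, 1.892]
ft_force: [-0.7, 0.3, -0.7]
gripper_width: -0.004
```

```bash
python3 -m crank '[[0,0,-0.002,0,0,0,-1],[0,0,-0.002,0,0,0,-1]]';python3 -m crank '[[0,0,-0.001,0,0,0,-1],[0,0,-0.001,0,0,0,-1]]'
python3 - <<'E'
from h import *
n=np.array([np.cos(np.radians(108.35)),np.sin(np.radians(108.35))]);t=np.array([n[1],-n[0]]);o=np.array([.6296,.1905])
P=camera_params("wrist");im,d=read_camera("wrist");im2,d2=read_camera("side")
a=cv2.resize(im[::-1,::-1],(480,360));b=cv2.resize(im2[90:250,190:350],(360,360),interpolation=cv2.INTER_CUBIC)
cv2.imwrite("pics/w6.png",np.hstack([a[:,80:],b]))
cl=cloud(d,P);A=(cl[...,:2]-o)@n;L=(cl[...,:2]-o)@t;Z=cl[...,2]
for s in np.arange(-.16,0,.02):
  b=(abs(A-s)<.005)&(abs(L+.001)<.006)&(Z>.15)&(Z<.21)
  if b.sum()>5: print(round(s,3),b.sum(),round(np.median(Z[b]),4))
E
```

```text
t: 18.98
eef_pos: [0.6333, 0.173, 0.1886]
tool_rot: [-3.141, 0.004, 1.892]
ft_force: [0.6, -0.7, 0.2]
gripper_width: -0.002
t: 19.23
eef_pos: [0.6334, 0.173, 0.1878]
tool_rot: [-3.141, 0.004, 1.892]
ft_force: [-0.3, 0.5, -0.5]
gripper_width: -0.003
-0.1 119 0.1932
-0.08 32 0.1932
-0.02 122 0.1931
```

View pics/w6.png

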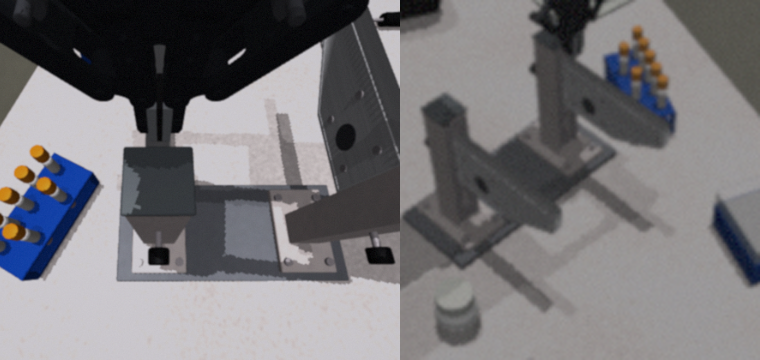

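The bracket hangs level in both views: wrist view bracket at (160,110), side view alongside the fitted one. The shut fingertips are over it but there is no contact force yet, so I'll keep lowering gently.

```bash
for i in 1 2 3 4; do python3 -m crank '[[0,0,-0.0015,0,0,0,-1],[0,0,-0.0015,0,0,0,-1]]' | egrep 'eef|force'; done
```

```text
eef_pos: [0.6334, 0.173, 0.1862]
ft_force: [0.1, 0.2, -0.2]
eef_pos: [0.6333, 0.173, 0.1846]
ft_force: [-0.2, -1.1, 0.5]
eef_pos: [0.6334, 0.173, 0.1832]
ft_force: [-0.2, -0.3, -0.6]
eef_pos: [0.6333, 0.173, 0.1816]
ft_force: [0.5, 0.1, -0.4]
```

```bash
python3 - <<'E'
from h import *
n=np.array([np.cos(np.radians(108.35)),np.sin(np.radians(108.35))]);t=np.array([n[1],-n[0]]);o=np.array([.6296,.1905])
s=telemetry.observe();print(s['eef_pos'],"A",(s['eef_pos'][:2]-o)@n,"L",(s['eef_pos'][:2]-o)@t,s['ft_force'])
P=camera_params("wrist");im,d=read_camera("wrist")
cl=cloud(d,P);A=(cl[...,:2]-o)@n;L=(cl[...,:2]-o)@t;Z=cl[...,2]
b=(abs(L)<.03)&(A<-.001)&(A>-.08)&(Z>.17)&(Z<.26)
for z in np.arange(.175,.26,.004):
  c=b&(abs(Z-z)<.002)
  if c.sum()>5: print(round(z,3),c.sum(),"A",np.round(np.percentile(A[c],[2,98])*1e3),"L",np.round(np.percentile(L[c],[2,98])*1e3))
r=im[::-1,::-1][100:270,180:380];cv2.imwrite("pics/w7.png",cv2.resize(r,None,fx=3.5,fy=3.5,interpolation=cv2.INTER_CUBIC))
E
```

```text
[0.63331567 0.17302403 0.18163359] A -0.017757110286377366 L -0.0019750707238235165 [ 0.53413563  0.09608255 -0.35958941]
0.191 39 A [-80. -16.] L [-10.   8.]
0.195 70 A [-80. -15.] L [-8.  8.]
0.211 14 A [-7. -6.] L [-8.  4.]
0.215 140 A [-11.  -6.] L [-14.   9.]
0.219 195 A [-11.  -5.] L [-15.  11.]
0.223 212 A [-11.  -6.] L [-15.  11.]
0.227 257 A [-11.  -6.] L [-15.  11.]
0.231 241 A [-11.  -5.] L [-15.  11.]
0.235 279 A [-11.  -6.] L [-15.  11.]
0.239 277 A [-11.  -5.] L [-15.  11.]
0.243 195 A [-23.  -5.] L [-9.  5.]
0.247 481 A [-27.  -5.] L [-12.   8.]
0.251 404 A [-11.  -3.] L [-22.  18.]
0.255 1051 A [-25.  -3.] L [-28.  27.]
0.259 846 A [-25.  -3.] L [-29.  29.]
```

View pics/w7.png

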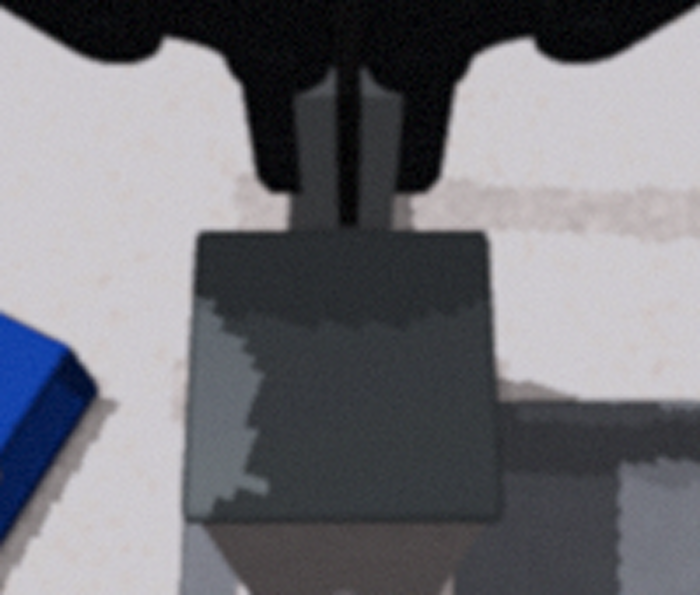

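```bash
for i in 1 2 3 4 5 6; do python3 -m crank '[[0,0,-0.001,0,0,0,-1],[0,0,-0.0015,0,0,0,-1]]' | egrep 'eef|force'; done
```

```text
eef_pos: [0.6334, 0.1731, 0.1803]
ft_force: [0.6, 0.7, -0.4]
eef_pos: [0.6334, 0.173, 0.1787]
ft_force: [-0.0, -0.6, -0.3]
eef_pos: [0.6334, 0.173, 0.1773]
ft_force: [0.2, -0.3, -0.0]
eef_pos: [0.6334, 0.173, 0.1758]
ft_force: [0.2, 0.5, 0.1]
eef_pos: [0.6334, 0.173, 0.1743]
ft_force: [0.4, -0.4, 0.3]
eef_pos: [0.6335, 0.173, 0.1728]
ft_force: [-0.2, -0.6, 0.2]
```

```bash
cat > prof.py <<'E'
from h import *
n=np.array([np.cos(np.radians(108.35)),np.sin(np.radians(108.35))]);t=np.array([n[1],-n[0]]);o=np.array([.6296,.1905])
def prof(cam):
  P=camera_params(cam);im,d=read_camera(cam);cl=cloud(d,P);A=(cl[...,:2]-o)@n;L=(cl[...,:2]-o)@t;Z=cl[...,2]
  print(cam)
  for s in np.arange(-.18,.001,.01):
    b=(abs(A-s)<.005)&(abs(L)<.012)&(Z>.12)&(Z<.30)
    if b.sum()>3: print(round(s,3),b.sum(),"Z95",np.round(np.percentile(Z[b],[50,95]),4),"Lmed",round(np.median(L[b])*1e3,1))
  b=(A>.042)&(A<.09)&(abs(L)<.012)&(Z>.13)&(Z<.2)
  if b.sum()>3: print("knob",b.sum(),np.percentile(A[b],[2,50,98]))
E
python3 - <<'E'
from prof import *
prof("wrist");prof("side");print(telemetry.observe()["gripper_width"])
E
```

```text
wrist
-0.09 147 Z95 [0.1931 0.1939] Lmed -2.5
-0.08 121 Z95 [0.1931 0.194 ] Lmed -1.9
-0.07 75 Z95 [0.1931 0.1938] Lmed -1.9
-0.03 105 Z95 [0.2475 0.2546] Lmed -2.5
-0.02 476 Z95 [0.2469 0.2567] Lmed -2.0
-0.01 4809 Z95 [0.2572 0.2892] Lmed -1.6
0.0 6690 Z95 [0.2781 0.2949] Lmed 4.1
knob 707 [0.04321152 0.05833465 0.06630823]
side
-0.18 57 Z95 [0.1801 0.1932] Lmed -5.3
-0.17 38 Z95 [0.185  0.1935] Lmed -8.0
-0.16 41 Z95 [0.1843 0.1948] Lmed -8.3
-0.15 43 Z95 [0.1774 0.1941] Lmed -8.2
-0.14 53 Z95 [0.1798 0.1938] Lmed -8.2
-0.13 47 Z95 [0.1747 0.1947] Lmed -8.8
-0.12 49 Z95 [0.175  0.1942] Lmed -9.1
-0.11 55 Z95 [0.1693 0.1935] Lmed -8.9
-0.1 55 Z95 [0.1718 0.1943] Lmed -8.9
-0.09 57 Z95 [0.1712 0.1953] Lmed -9.1
-0.08 52 Z95 [0.1714 0.1937] Lmed -9.2
-0.07 50 Z95 [0.1702 0.1952] Lmed -9.3
-0.06 49 Z95 [0.1685 0.1935] Lmed -9.2
-0.05 44 Z95 [0.176  0.1938] Lmed -8.3
-0.04 66 Z95 [0.1885 0.2955] Lmed -8.7
-0.03 167 Z95 [0.2295 0.2905] Lmed -1.2
-0.02 53 Z95 [0.1756 0.2392] Lmed -8.9
-0.01 42 Z95 [0.1642 0.1939] Lmed -9.7
0.0 26 Z95 [0.1745 0.208 ] Lmed -9.1
knob 11 [0.05591041 0.06089229 0.06399217]
0.0019276059009106208
```

```bash
python3 - <<'E'
from prof import *
P=camera_params("side");im,d=read_camera("side");cl=cloud(d,P);A=(cl[...,:2]-o)@n;L=(cl[...,:2]-o)@t;Z=cl[...,2]
b=(A>-.045)&(A<.01)&(abs(L)<.03)&(Z>.15)&(Z<.3)
for z in np.arange(.15,.26,.006):
  c=b&(abs(Z-z)<.003)
  if c.sum()>0: print(round(z,3),c.sum(),"A",np.round(np.percentile(A[c],[5,95])*1e3),"L",np.round(np.percentile(L[c],[5,95])*1e3))
vs,us=np.where(b); 
r=im[vs.min()-2:vs.max()+3,us.min()-2:us.max()+3];print(us.min(),vs.min())
g=cv2.cvtColor(r,cv2.COLOR_BGR2GRAY);print(g.shape);
for row in g[::2]: print(' '.join(f"{x:3d}" for x in row[::2]))
E
```

```text
0.15 10 A [-29.   7.] L [-21.  -8.]
0.156 19 A [-35.   3.] L [-23.  -8.]
0.162 20 A [-42.   7.] L [-24.  -8.]
0.168 24 A [-39.   2.] L [-23.  -8.]
0.174 30 A [-38.   4.] L [-22.  -8.]
0.18 17 A [-40.   8.] L [-21.  -8.]
0.186 28 A [-42.   7.] L [-22.  -3.]
0.192 46 A [-43.   2.] L [-22.   5.]
0.198 22 A [-41.   5.] L [-22.   1.]
0.204 11 A [-30.   8.] L [-23.   6.]
0.21 31 A [-31.   5.] L [-23.  -0.]
0.216 22 A [-29.   5.] L [-22.   8.]
0.222 25 A [-30.   8.] L [-22.  -0.]
0.228 14 A [-32. -21.] L [-18.   9.]
0.234 6 A [-30. -25.] L [-14.   4.]
0.24 16 A [-31. -25.] L [-22.  19.]
0.246 26 A [-33. -23.] L [-26.  26.]
0.252 33 A [-32.  -9.] L [-25.  16.]
0.258 21 A [-32. -12.] L [-24.  27.]
255 87
(51, 27)
 96  28  24  11  20  25  17  10  16  18  12  12  22  31
128  33  15  26  19  26  22  13  22  15  13  15  29  35
138  44  16  18  24  20  25  22  27  15  18  17  28  39
112  31  21  14  21  25  23  20  20  17  21  23  28  23
 72  32  22  21  13  22  26  18  14  20  18  48  28  23
116  43  12  15  16  21  28  25  24  11  24 103  38  52
 82  38  30  19  20  15  25  20  18  24  27  61  1
[... 369 characters left out ...]
  44  40  80 150 150 149 153
 65  66  66  61  52  19  17  51  42  81 150 150 151 151
 65  67  66  61  54  22  19  50  42 113 152 151 151 143
 65  68  69  59  59  55  34  53  53 121 151 153 151 146
 66  67  70  64  60  74  67  64  57  83 133 150 151 145
 70  67  67  62  64  68  71  70  67  62  69 113 146 145
 68  67  68  64  59  70  71  72  72  70  62  64  90 129
 67  67  66  64  60  68  72  66  72  75  71  69  65  73
 68  67  71  63  62  71  70  66  71  73  73  73  68  68
 67  70  69  62  59  72  72  72  71  71  72  72  73  71
 68  66  68  63  63  78  70  74  72  69  72  71  70  72
 69  67  69  64  62  73  72  71  71  60  58  67  70  69
 70  65  68  67  62  70  69  66  67  42  30  53  72  67
```

```bash
for i in 1 2 3 4 5 6; do python3 -m crank '[[0,0,-0.001,0,0,0,-1],[0,0,-0.0015,0,0,0,-1]]' | egrep 'eef|force'; done
```

```text
eef_pos: [0.6334, 0.173, 0.1713]
ft_force: [-0.6, -0.1, 0.3]
eef_pos: [0.6334, 0.173, 0.1697]
ft_force: [-0.3, -0.8, -0.7]
eef_pos: [0.6334, 0.173, 0.1683]
ft_force: [1.2, -0.1, -0.2]
eef_pos: [0.6334, 0.173, 0.1668]
ft_force: [-0.7, 0.1, -0.4]
eef_pos: [0.6337, 0.1731, 0.1666]
ft_force: [-1.9, -0.8, 6.4]
eef_pos: [0.634, 0.1731, 0.1665]
ft_force: [-3.9, -1.3, 11.5]
```

```bash
python3 - <<'E'
from prof import *
s=telemetry.observe();f=s['ft_force'];m=s['wrist_torque'];print(f,m,"m.t",m[:2]@t,"m.n",m[:2]@n)
prof("wrist")
E
```

```text
[-3.87504032 -1.31116429 11.52265912] [-0.22733559  0.69379277  0.01463907] m.t 0.002644617408309107 m.n 0.7300841600815879
wrist
-0.09 63 Z95 [0.1926 0.1935] Lmed -2.0
-0.08 137 Z95 [0.1927 0.1934] Lmed -1.4
-0.07 120 Z95 [0.1927 0.1936] Lmed -2.0
-0.06 25 Z95 [0.1928 0.1937] Lmed -2.0
-0.03 123 Z95 [0.2416 0.2484] Lmed -1.6
-0.02 456 Z95 [0.2406 0.2508] Lmed -2.0
-0.01 4770 Z95 [0.2534 0.2829] Lmed -1.2
0.0 6506 Z95 [0.272  0.2887] Lmed 4.2
knob 771 [0.04321738 0.05816461 0.06619126]
```

```bash
python3 -m crank '[[0,0,-0.001,0,0,0,-1],[0,0,-0.001,0,0,0,-1]]' | egrep 'eef|force';  python3 -m crank '[[0,0,-0.0005,0,0,0,-1],[0,0,-0.0005,0,0,0,-1]]' | egrep 'eef|force'
python3 -c "
from prof import *
prof('wrist')"
```

```text
eef_pos: [0.6344, 0.1731, 0.1664]
ft_force: [-4.5, -2.2, 11.8]
eef_pos: [0.6345, 0.1732, 0.1663]
ft_force: [-5.3, -1.1, 13.5]
wrist
-0.09 65 Z95 [0.1923 0.1928] Lmed -1.5
-0.08 141 Z95 [0.1924 0.1931] Lmed -0.9
-0.07 115 Z95 [0.1925 0.1931] Lmed -1.5
-0.06 23 Z95 [0.1925 0.1937] Lmed -0.9
-0.03 114 Z95 [0.241  0.2488] Lmed -1.2
-0.02 460 Z95 [0.2406 0.25  ] Lmed -1.6
-0.01 4940 Z95 [0.2516 0.2827] Lmed -1.1
0.0 6363 Z95 [0.2724 0.2886] Lmed 4.3
knob 777 [0.04298886 0.05835731 0.06609087]
```

```bash
python3 -m crank '[[0,0,-0.001,0,0,0,-1],[0,0,-0.001,0,0,0,-1]]' | egrep 'eef|force'; python3 -m crank '[[0,0,0.01,0,0,0,-1],[0,0,0.04,0,0,0,-1],[0.006,-0.02,0.09,0,0,0,-1],[0.012,-0.04,0.13,0,0,0,-1],[0.012,-0.04,0.13,0,0,0,-1],[0.012,-0.04,0.13,0,0,0,-1],[0.012,-0.04,0.13,0,0,0,-1]]'
python3 - <<'E'
from prof import *
P=camera_params("wrist");im,d=read_camera("wrist");cl=cloud(d,P);A=(cl[...,:2]-o)@n;L=(cl[...,:2]-o)@t;Z=cl[...,2]
for tag,off in (("free",0),("fitted",-.19)):
  l=L-off
  p=(abs(l+.001)<.01)&(Z>.216)&(Z<.228)&(A>-.01)&(A<.06)
  k=(abs(l+.001)<.008)&(Z>.12)&(Z<.165)&(A>.045)&(A<.09)
  print(tag,"post",p.sum(),np.percentile(A[p],[1,99]),"knob",k.sum(),np.percentile(A[k],[2,98]),"protr",np.percentile(A[k],98)-np.percentile(A[p],99),"knob z",np.percentile(Z[k],[2,98]))
  b=(A<-.012)&(A>-.17)&(abs(l+.001)<.006)&(Z>.17)&(Z<.21)
  q=np.polyfit(A[b],Z[b],1);print(" top",b.sum(),q[1],"slope",np.degrees(np.arctan(q[0])),"A range",np.percentile(A[b],[1,99]))
  b=(A<-.03)&(A>-.18)&(abs(l)<.02)&(Z>.17)&(Z<.21)
  for s in (-.14,-.03): c=b&(abs(A-s)<.01); print(" lat at",s,c.sum(),np.percentile(l[c],[3,97])*1e3 if c.sum()>5 else '')
for nme in ["bracket","short_bracket"]:
  P=camera_params("side");read_camera("side");print(nme,find_in("side",nme)[:2])
E
```

```text
eef_pos: [0.635, 0.1732, 0.1662]
ft_force: [-3.9, -1.2, 15.8]
t: 25.25
eef_pos: [0.6443, 0.1333, 0.2889]
tool_rot: [-3.138, 0.004, 1.892]
ft_force: [0.1, -0.2, 0.1]
gripper_width: -0.0
free post 1478 [-0.00058894  0.04067533] knob 299 [0.0475338  0.06597798] protr 0.025302655542514714 knob z [0.13563535 0.14771118]
 top 1253 0.1933414684653786 slope 0.2134154739083128 A range [-0.11329512 -0.01302952]
 lat at -0.14 0 
 lat at -0.03 213 [-8.22725347  9.53538572]
fitted post 1458 [-0.00102043  0.03969037] knob 329 [0.04656056 0.06475239] protr 0.025062017949732243 knob z [0.12962079 0.14191067]
 top 1736 0.18779653818007058 slope 0.07140017739462243 A range [-0.16790058 -0.01297603]
 lat at -0.14 429 [-8.55969636  8.19587428]
 lat at -0.03 296 [-8.91647991  8.09567978]
bracket [{'xy': [284.5, 135.9], 'confidence': 0.58}]
short_bracket []
```

```bash
python3 -c "
from plant import manip,telemetry
print(telemetry.observe()['ft_force'],manip.close_job())"
```

```text
the job is handed in; nothing more can be done
[-0.35277996  0.31783044  0.24046256] None
```

The long bracket is fitted to the free post with both hooks in the top two slots, and the job is handed in at about 25 s with the arm clear. I found the slots with the wrist camera (insert about 12.5 mm up), and the hooks went through first time with no butting.

**Pressing down:** the wrist sensor showed about 8 N upward early on, then it dropped to a pull of about 4 N. I take that as the plunger snapping over its hook. The bracket then met a hard stop after about 16.5 mm. I let go and pressed its top again close to the post, up to about 16 N, and it moved down only about 0.5 mm.

**Last checks against the fitted post:**

| Check | New bracket | Fitted bracket |
|---|---|---|
| Plunger knob sticks out behind post | 25.3 mm | 25.1 mm |
| Bracket top minus insert height | within about 0.4 mm of the fitted one | reference |
| Slope of top edge | about 0.2° | about 0.1° |

**Odd or unchecked:**
- The shut fingertips only touched the bracket about 26 mm lower than the TCP reading implied. The moment reading put that contact on the bracket, not the post.
- There was a sideways force of about 4–5 N during that press.
- The final network look for the short bracket found nothing. I never touched it, but I did not re-check the other bench items by measurement.

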